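# Hold a wood slip in the moisture tester with a spring clip

### The job

Take the spring clip off its rest and clip it onto the middle of the top edge of the tall wood slip standing in the rack; then, holding only the clip, lift the slip out and lower it through the slot in the tester's lid until at least half of it is inside. Finish while holding it there by the clip, still, the slip hanging clear of the chamber floor and the clip clear of the lid. Do not touch the slip itself with the gripper, and leave the short slip and everything else on the bench alone.

Things in the scene. Friction and masses are not known exactly. Their poses are not given: they have to be found in the camera images.
- clip: Spring clip, 85 g, jaws pointing down: a middle tab between two levers. Origin on the hinge axis, z up, x along the hinge, y across the jaws (both ends of x alike, of y too). At the start it is clipped on the rest's board, hinge 12 mm above the board's top edge; on a slip it should sit likewise (hinge 8 to 20 mm above the edge).
- clip_tab (a point): Point of the clip's middle tab, 24 mm above the hinge; axes as clip. The tab is steel, 30 (x) by 10 (y) mm, from 8 mm below to 36 mm above the hinge. Gripped on its two narrow end faces (closing along x) it leaves the jaws shut; the levers are only 24 mm wide along x.
- clip_handles (a point): Point midway between the two handles, 35 mm above the hinge; axes as clip. Black handles at +y and -y rise 5 to 45 mm above the hinge, 24 mm wide (x), leaning out 0.18 rad, 48 mm over both at the tops. Squeezed together along y (about 9 N here) to their stop they stand upright, 31 mm over both, and the jaws are open.
- clip_left (a joint): Angle of the clip's +y lever, rad: -0.02 shut, 0 on a slip or on the rest, 0.18 open (stop); sprung shut, the other lever mirrors it. Its jaw pads reach 9 to 35 mm below the hinge and are 24 mm wide (x), 8 mm apart on a slip, 7 when shut, about 20 mm at the tips when open. Each presses a slip with about 10 N.
- rest: Fixed clip rest: a wooden foot 90 x 75 x 14 mm with an upright board 64 (x) by 8 (y) mm, top edge at z = 76. Origin under its centre, z up.
- rack: Fixed wooden rack 104 (x) by 100 to 110 (y) mm, 40 mm high, with two grooves along x, 64 by 10 mm and 30 mm deep (floor at z = 10), at y = -30 (tall slip) and y = +30 (short slip). Origin under its centre, z up.
- slip: The tall slip: a loose flat piece of striped light wood 60 (x) by 8 (y) by 100 (z) mm, about 45 g, standing upright in the rack, its top edge 110 mm above the bench. Origin at the centre of its lower edge, z up; the two ends of x, and of y, are alike.
- slip_top (a point): Centre of the tall slip's upper edge; axes as slip.
- slip_foot (a point): Centre of the tall slip's lower edge; axes as slip.
- short_slip: A like slip only 50 mm tall, standing in the rack's other groove: not to be used. Origin at the centre of its lower edge.
- tester: Fixed moisture tester: white box 150 (x) by 120 (y) by 90 mm high with a metal lid and a small display on its -x side. Origin under its centre, z up.
- slot (a point): Centre of the slot's mouth in the tester's lid, at the lid's upper face 90 mm above the bench; x along the slot, y across it, z up. The slot is 62 (x) by 10 (y) mm, 2 mm more than the slip each way, with 2 mm bevelled lips; the lid is 10 mm thick, the chamber under it is 80 (x) by 40 (y) mm and its floor lies 78 mm below the mouth.
- glue: Bystander: white glue bottle, 52 mm across, 125 mm tall.
- wax_tin: Bystander: low round tin, 72 mm across, 38 mm tall.
- offcut: Bystander: dark wood block 70 x 35 x 30 mm.
- finial: Bystander: turned wooden finial, 40 mm across, 72 mm tall.
- driver: Bystander: screwdriver lying flat, 180 mm.
- brush: Bystander: brush lying flat, 200 mm.
- chuck_key: Bystander: steel chuck key lying flat, 70 mm.
Mind the look-alikes: they are no part of the job. What is shaped like the tester but orange or red is not meant.

How it is judged:
On the way, in this order (a step that is already met when the one before it is completed fails the run):
1. the clip is clipped onto the middle of the top edge of the tall slip, still in the rack (z of slip_top in the frame of clip between -0.026 and -0.004 m and x of slip_top in the frame of clip between -0.018 and 0.018 m and y of slip_top in the frame of clip between -0.006 and 0.006 m and contact force between clip and slip above 3 N and z of slip_foot in the frame of rack below 0.02 m), for 0.2 s.
2. the slip hangs from the clip, clear of the rack (z of slip_top in the frame of clip between -0.026 and -0.004 m and x of slip_top in the frame of clip between -0.018 and 0.018 m and y of slip_top in the frame of clip between -0.006 and 0.006 m and contact force between clip and slip above 3 N and height (world z) of slip_foot above 0.05 m and contact force between slip and rack below 0.1 N and contact force between the fingers and clip above 3 N), for 0.2 s.
At the end, for the whole second after the job is handed in: Held only by the clip (fingers on clip over 3 N, clip on slip over 3 N, top edge 4 to 26 mm under hinge, within 18 mm of middle), slip upright within 0.15 rad, foot 48 to 76 mm below the slot mouth and within 12 mm sideways, clip not touching tester, under 20 mm/s (z of slip_top in the frame of clip between -0.026 and -0.004 m and x of slip_top in the frame of clip between -0.018 and 0.018 m and y of slip_top in the frame of clip between -0.006 and 0.006 m and contact force between clip and slip above 3 N and z of slip_foot in the frame of slot between -0.0765 and -0.048 m and horizontal distance between slip_foot and slot below 0.012 m and angle between the z axis of slip and the z axis of slot, either way round below 0.15 rad and contact force between the fingers and clip above 3 N and contact force between clip and tester below 0.5 N and linear speed of slip below 0.02 m/s and contact force between the fingers and slip below 0.5 N); the arm keeps its last pose, push and grip.
It fails at once if the gripper touches the tall slip (contact force between the fingers and slip above 1.5 N).
It fails at once if the short slip is disturbed (distance of short_slip from where it was at the start of the episode above 0.02 m).
It fails at once if a bystander on the bench is pushed away or knocked over (distance of any of glue, wax_tin, offcut, finial, driver, brush, chuck_key from where it was at the start of the episode above 0.03 m or angle between any of glue, finial, wax_tin's own z axis and vertical above 0.6 rad).
It also fails if it takes over 72 s, if anything falls off the work surface, if the arm or the gripper's body presses on something with over 40 N, if the wrist force passes 120 N, or if a joint passes its speed limit or range.

### The arm

A 7-joint arm with a two-finger parallel gripper is mounted at the origin on the work surface. World frame = base frame: x ahead of the robot, y to its left, z up, the work surface at z = 0. Lengths are in m, angles in rad, forces in N, time in s.
With the tool pointing down it reaches from about 0.425 to 1.025 m from the base axis. Payload 3.6 kg.
Tool frame: the origin (TCP) lies at the centre of the arm's flange, where the gripper is bolted on; the fingertips stand 173 mm ahead of it and the grasp point (between the pads) lies 155 mm ahead of it; x points along the fingers, y is the direction in which the jaws open and shut, and the axes are right-handed (so a half turn about x gives the same grasp; the last joint's range is limited). The gripper opens to 85 mm and grips with 20 to 120 N. Pads are 22 mm wide; open, the fingers measure 114 mm over their backs; the gripper's body (76 mm by 85 mm) begins 54 mm behind the grasp point. The pads swing forward as they close: fully open they stand 13 mm farther back than shut.
Start: joints at [-1.335, 0.591, 0.048, 1.609, -0.033, 0.943, -0.034], TCP at [0.234, 0.686, 0.405] pointing down, gripper open.
Joint ranges: [-2.69, 2.69], [-0.47, 2.24], [-1.27, 1.36], [0.19, 2.51], [-1.53, 4.68], [0.08, 2.07], [-3.09, 3.09]. Speed limits (rad/s): [2.57, 2.57, 3.14, 3.14, 3.14, 3.14, 3.14].

### API

Orientations are given as [roll, pitch, yaw] about the fixed x, y, z axes, in that order (R = Rz(yaw) Ry(pitch) Rx(roll)).
In Python, from rig import state, grab_frame, close_job gives the robot as it stands.
- The arm moves only by the shell command python3 -m pendant 'ROWS' [FORCE]. ROWS is JSON, a list of rows, each a list of 5 numbers: the closure in counts, from 0 (fully open) to 255 (shut), then the shift along the world's x, y, z in mm, then the turn about the world's z in degrees. In form: [[gripper, dx, dy, dz, spin], ...]. A call has exactly 10 rows; each row is the pose to reach, as a shift and turn from the pose commanded when the call began; what a row does not reach only later rows make up. A row lasts 1/10 s, in which the tool goes at most 50 mm and 8.59 degrees, less where a joint would pass 70% of its speed; a pose out of reach is approached as far as the arm can. A call with a gripper value outside its range is refused whole. The fingers move at their own pace and stop on an object; FORCE is the grip in N (left out, the last holds). Time passes only in rows, so rows that repeat a pose let the fingers close, or fill a call up. It gives the time, the measured TCP pose, the force and the opening at its end, in the units of the state.
- state(): the state, without advancing time (a new reading comes with each control period).
- grab_frame(name): name is "scene" or "side" or "wrist"; returns a dict with "img" (384x512x3 uint8, blue, green, red), "mtx" (3x3 intrinsics, pixels), "extrinsics" (4x4, takes a point from camera to world coordinates). Camera axes: x right, y down, z forward; pixel columns grow to the right and rows downward; lengths in m; the calibration is good to about 2 mm. A picture is of the moment at which its call begins. There is no depth.
- close_job(): hands the job in, once; it reports no verdict.
The state is a dict: "time": time; "joints": joint angles; "joint_vel": joint speeds; "tau": joint torques, N m; "eef_pos": TCP position; "orientation": TCP orientation; "contact_force": force on the tool from outside, world axes, zero at the start; "wrist_torque": the same for the moment, N m; "grip_width": finger opening in m.
Only numpy, scipy, OpenCV 4.12 (cv2) and the standard library are available. Lean on these libraries where they do the work, as an engineer would, in place of code of your own. Each camera call takes 0.05 s, during which the arm holds its last target. There are 200 camera calls.

## Working session

There is one attempt and no reset: what is moved stays moved. The work goes in short steps, Python scripts to look and compute and a shell command to move; the robot and the scene stay as the last step left them, time stands still between calls to the robot, and variables do not carry over. Pictures are saved under pics/ and viewed, about 8 in all and at most 12, crops included, and the job is handed in when it is done.

```bash
mkdir -p pics; ls; cat > h.py <<'E'
import numpy as np, cv2
from rig import state, grab_frame, close_job
def shot(n,f):
    d=grab_frame(n); cv2.imwrite(f'pics/{f}.png',d['img']); np.savez(f'pics/{f}.npz',K=d['mtx'],T=d['extrinsics']); return d
def load(f):
    z=np.load(f'pics/{f}.npz'); return cv2.imread(f'pics/{f}.png'),np.array(z['K']),np.array(z['T'])
def ray(K,T,uv):
    uv=np.atleast_2d(np.array(uv,float)); d=np.c_[uv,np.ones(len(uv))]@np.linalg.inv(K).T@T[:3,:3].T; return T[:3,3],d
def onz(K,T,uv,z):
    o,d=ray(K,T,uv); return o+d*((z-o[2])/d[:,2])[:,None]
def proj(K,T,P):
    P=np.atleast_2d(P); c=(P-T[:3,3])@T[:3,:3]; q=c@K.T; return q[:,:2]/q[:,2:]
E
python3 - <<'E'
from h import *
ims=[]
for n in('scene','side','wrist'):
    d=shot(n,n+'0'); ims.append(d['img']); print(n,d['extrinsics'].round(3).tolist(),d['mtx'].tolist())
print(state())
v=np.vstack([np.hstack(ims[:2])]); cv2.imwrite('pics/a.png',cv2.resize(v,(800,300)))
E
```

```text
pics
scene [[0.293, 0.694, -0.657, 1.395], [0.956, -0.22, 0.193, -0.246], [-0.01, -0.685, -0.728, 1.086], [0.0, 0.0, 0.0, 1.0]] [[413.04928189988584, 0.0, 249.3355793762153], [0.0, 413.04928189988584, 183.3030492844395], [0.0, 0.0, 1.0]]
side [[0.986, -0.138, 0.097, 0.368], [-0.169, -0.762, 0.625, -0.926], [-0.012, -0.633, -0.774, 1.261], [0.0, 0.0, 0.0, 1.0]] [[469.2004328885273, 0.0, 252.9098926379078], [0.0, 469.2004328885273, 197.1509067453812], [0.0, 0.0, 1.0]]
wrist [[0.323, 0.91, 0.258, 0.168], [0.946, -0.311, -0.09, 0.708], [-0.002, 0.273, -0.962, 0.373], [0.0, 0.0, 0.0, 1.0]] [[315.03528815457355, 0.0, 260.0397116153708], [0.0, 315.03528815457355, 191.23024472211858], [0.0, 0.0, 1.0]]
{'time': 0.15, 'joints': array([-1.3354943 ,  0.5919156 ,  0.04833484,  1.60951801, -0.03327744,
        0.94269446, -0.03368211]), 'joint_vel': array([ 0.00045612, -0.00189645, -0.00081098, -0.00517862,  0.00179369,
        0.00166671,  0.00079971]), 'tau': array([ 2.89744865e-03, -5.49248743e+01,  1.54951718e+00, -1.98455304e+01,
        9.53472831e-03,  5.69897296e-03, -9.21161472e-06]), 'eef_pos': array([0.23398719, 0.68585085, 0.40380231]), 'orientation': array([-1.49630515,  1.56906545, -1.82501633]), 'contact_force': array([-0.9419137 ,  0.08240874, -0.20097104]), 'wrist_torque': array([ 0.02331071,  0.01165716, -0.03567565]), 'grip_width': 0.0849847007191237}
```

View pics/scene0.png

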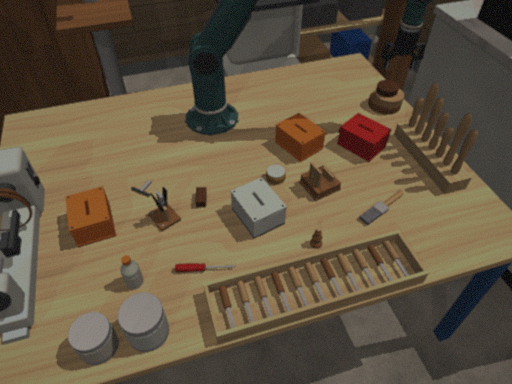

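View pics/side0.png

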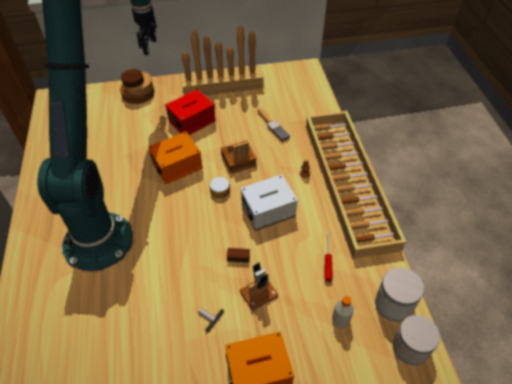

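Scene: white tester at (258,207), rack with two slips at (320,180), and rest with clip at (163,210). The look-alikes are orange boxes at (300,137) and (90,215) and a red one at (364,137). Only the white one fits. Side view: tester (269,202), rack (239,155), rest (259,285). Next I'll enlarge these in both views.

```bash
python3 - <<'E'
from h import *
def crop(f,c,w=64,s=4):
    im=cv2.imread(f'pics/{f}.png'); x,y=c[0]-w//2,c[1]-w//2
    o=cv2.resize(im[y:y+w,x:x+w],None,fx=s,fy=s,interpolation=cv2.INTER_CUBIC)
    for k in range(0,w,10):
        cv2.putText(o,str(x+k),(k*s,8),0,.3,(255,255,0),1); cv2.putText(o,str(y+k),(0,k*s+4),0,.3,(255,255,0),1)
        cv2.line(o,(k*s,10),(k*s,14),(255,255,0),1)
    return o
a=np.hstack([crop('scene0',c) for c in((160,205),(320,182),(258,205))])
b=np.hstack([crop('side0',c) for c in((259,285),(239,155),(269,200))])
cv2.imwrite('pics/c1.png',np.vstack([a,b]))
E
```

```text
(no output)
```

View pics/c1.png

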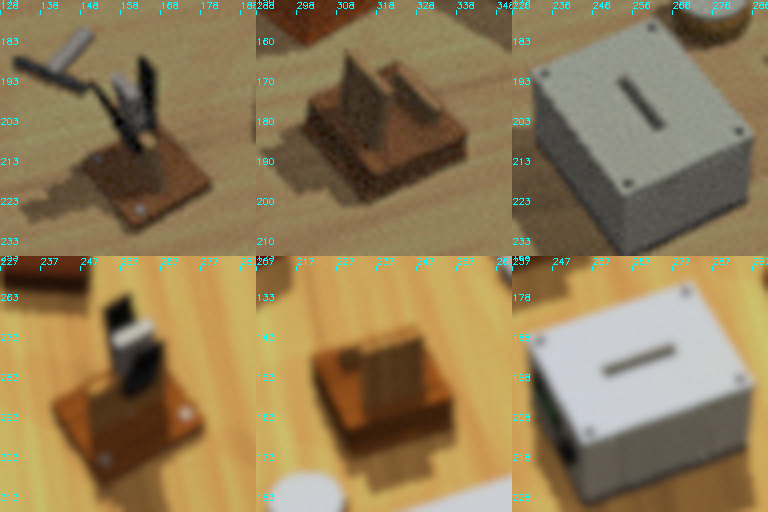

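Crops confirm these. The clip sits on the rest with its black handles and pale tab. In the rack, the taller slip is the one toward the camera in the scene view, with its top edge from (311,163) to (320,174). The white tester's slot runs (253,193)-(263,205). Next, rough positions from both views.

```bash
python3 - <<'E'
from h import *
_,K,T=load('scene0'); _,K2,T2=load('side0')
def rep(n,a,b,z):
    for k,t,p in((K,T,a),(K2,T2,b)):
        if p is None: continue
        P=onz(k,t,p,z)[:,:2]*1000; d=P[-1]-P[0]; print(n,P.round(0).tolist(),P.mean(0).round(0),'L',np.hypot(*d).round(0),'ang',np.degrees(np.arctan2(d[1],d[0])).round(1))
rep('slot',[(253,193),(263,204.75)],[(259.75,197.25),(277.75,191.25)],.09)
rep('slip',[(311,163.3),(320.2,174)],[(233.5,144.8),(248,141.5)],.11)
rep('rest',[(148,215),(163,230.5),(180.5,219.5)],[(240,291),(253,309),(277,296)],.014)
rep('tab',[(157.5,194)],[(255,272.5),(265,270)],.124)
s=state();from scipy.spatial.transform import Rotation as R
M=R.from_euler('xyz',s['orientation']).as_matrix();print(M.round(3))
_,k,t=load('wrist0');print('cam in tool',(M.T@(t[:3,3]-s['eef_pos'])).round(3)); print((M.T@t[:3,:3]).round(3).tolist())
# all reproj
E
```

```text
slot [[541.0, 18.0], [598.0, 33.0]] [569.  25.] L 59.0 ang 14.9
slot [[537.0, 14.0], [599.0, 29.0]] [568.  22.] L 64.0 ang 13.0
slip [[488.0, 240.0], [544.0, 249.0]] [516. 245.] L 57.0 ang 9.1
slip [[486.0, 247.0], [538.0, 254.0]] [512. 251.] L 53.0 ang 7.7
rest [[464.0, -326.0], [543.0, -288.0], [515.0, -226.0]] [ 507. -280.] L 113.0 ang 62.8
rest [[427.0, -265.0], [455.0, -329.0], [531.0, -300.0]] [ 471. -298.] L 110.0 ang -18.6
tab [[484.0, -278.0]] [ 484. -278.] L 0.0 ang 0.0
tab [[471.0, -275.0], [500.0, -272.0]] [ 485. -273.] L 29.0 ang 5.8
[[-0.     0.323  0.946]
 [-0.002  0.946 -0.323]
 [-1.    -0.002  0.   ]]
cam in tool [ 0.031 -0.    -0.07 ]
[[0.0, -0.273, 0.962], [1.0, -0.0, -0.0], [0.001, 0.962, 0.273]]
```

```bash
python3 -m pendant '[[0,20,-30,0,3],[0,45,-70,0,6],[0,72,-112,0,9],[0,100,-155,0,12],[0,127,-198,0,15],[0,155,-241,0,18],[0,182,-284,0,21],[0,210,-327,0,24],[0,237,-370,0,27],[0,260,-405,0,27]]'; python3 -m pendant '[[0,15,-23,0,0],[0,20,-33,0,0],[0,20,-33,0,0],[0,20,-33,0,0],[0,20,-33,0,0],[0,20,-33,0,0],[0,20,-33,0,0],[0,20,-33,0,0],[0,20,-33,0,0],[0,20,-33,0,0]]'
python3 - <<'E'
from h import *
shot('wrist','w_slip')
E
python3 -m pendant '[[0,8,-30,0,0],[0,16,-75,0,0],[0,24,-120,0,0],[0,32,-165,0,0],[0,42,-200,0,0],[0,48,-218,0,0],[0,55,-224,0,0],[0,55,-224,0,0],[0,55,-224,0,0],[0,55,-224,0,0]]'
python3 - <<'E'
from h import *
shot('wrist','w_slot')
E
python3 -m pendant '[[0,-10,-30,0,1],[0,-20,-70,0,3],[0,-30,-112,0,5],[0,-42,-155,0,7],[0,-55,-198,0,9],[0,-65,-240,0,11],[0,-75,-275,0,13],[0,-85,-300,0,14],[0,-85,-300,0,14],[0,-85,-300,0,14]]'
python3 - <<'E'
from h import *
shot('wrist','w_rest')
ims=[load(f)[0] for f in('w_slip','w_slot','w_rest')]
b=np.zeros((600,800,3),np.uint8)
for i,m in enumerate(ims): b[(i//2)*300:(i//2)*300+300,(i%2)*400:(i%2)*400+400]=cv2.resize(m,(400,300),interpolation=cv2.INTER_AREA)
cv2.imwrite('pics/c2.png',b)
E
```

```text
time: 1.15
eef_pos: [0.4949, 0.2789, 0.4046]
orientation: [-2.337, 1.571, -2.194]
contact_force: [0.7, 0.7, -0.5]
grip_width: 0.0858
time: 2.15
eef_pos: [0.5141, 0.2482, 0.4047]
orientation: [-1.086, 1.571, -0.943]
contact_force: [0.2, -0.1, 0.2]
grip_width: 0.0855
time: 3.2
eef_pos: [0.5688, 0.0262, 0.4046]
orientation: [1.956, 1.57, 2.102]
contact_force: [0.2, -0.0, -0.5]
grip_width: 0.0853
time: 4.25
eef_pos: [0.4842, -0.2753, 0.4047]
orientation: [1.026, 1.57, 1.413]
contact_force: [0.6, 0.7, 0.4]
grip_width: 0.0853
```

View pics/c2.png

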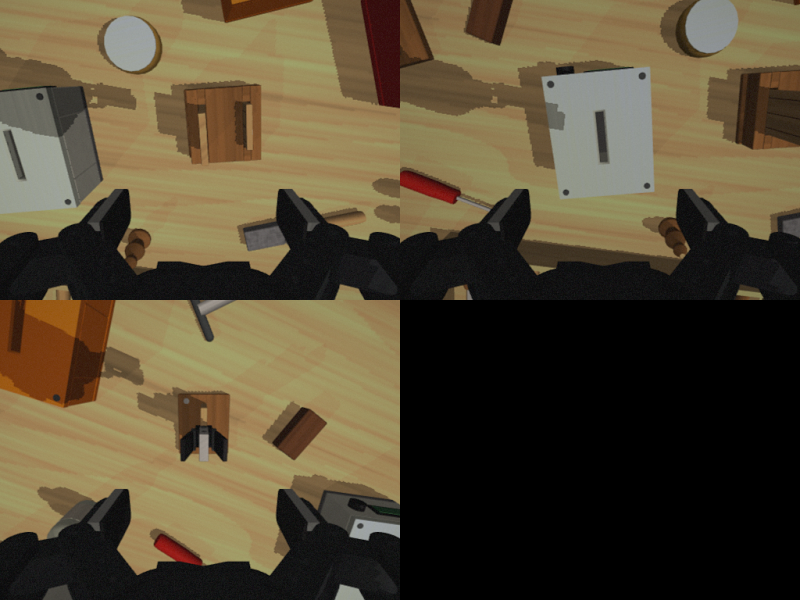

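Wrist views (at 0.78 scale): tall slip's top edge near (203,135), with the short slip to its right at (250,125). Slot at (602,137). Clip seen from above, with the pale tab at (203,445), its handles at ±y of it, and the board behind. I'll enlarge these for exact pixels.

```bash
python3 - <<'E'
from h import *
s=4
def crop(f,x,y,w,h):
    im=load(f)[0]; o=cv2.resize(im[y:y+h,x:x+w],None,fx=s,fy=s,interpolation=cv2.INTER_CUBIC); o=cv2.convertScaleAbs(o,alpha=1.4)
    for k in range(0,w,10):
        cv2.line(o,(k*s,0),(k*s,6),(255,255,0),1); cv2.putText(o,str(x+k),(k*s,16),0,.32,(255,255,0),1)
    for k in range(0,h,10):
        cv2.line(o,(0,k*s),(6,k*s),(255,255,0),1); cv2.putText(o,str(y+k),(8,k*s+4),0,.32,(255,255,0),1)
    return o
cv2.imwrite('pics/c3.png',np.hstack([crop('w_slip',232,95,62,125),crop('w_slot',232,120,60,125),crop('w_rest',225,110,75,125)]))
E
```

```text
(no output)
```

View pics/c3.png

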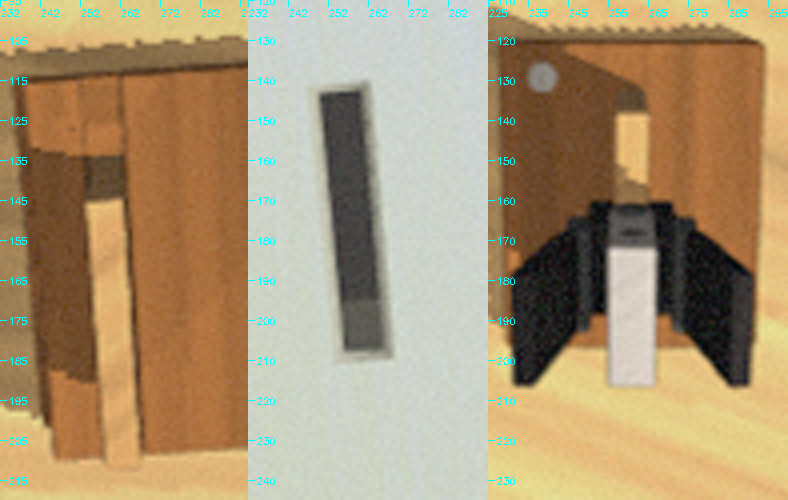

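```bash
python3 - <<'E'
from h import *
def rep(n,f,p,z,side=None):
    _,K,T=load(f); P=onz(K,T,p,z)[:,:2]*1000; d=P[-1]-P[0]; print(n,P.mean(0).round(1),'L',np.hypot(*d).round(1),'ang',np.degrees(np.arctan2(d[1],d[0])).round(1))
rep('slip lit','w_slip',[(258,145),(262.5,211.8)],.11)
rep('slip all','w_slip',[(257.5,134),(262.5,211.8)],.11)
rep('slot inner','w_slot',[(255,142.7),(260.8,207.3)],.088)
rep('slot outer','w_slot',[(255,141),(261,209.5)],.09)
rep('tab x','w_rest',[(261,172),(261,206)],.124)
rep('tab y','w_rest',[(255,189),(267,189)],.124)
rep('handles','w_rest',[(231,206),(290.5,206)],.132)
rep('board','w_rest',[(261,138),(261,190)],.076)
from scipy.spatial.transform import Rotation as R
s=state();print(R.from_euler('xyz',s['orientation']).as_matrix().round(3), s['eef_pos'])
E
```

```text
slip lit [508.7 247.9] L 59.3 ang 11.9
slip all [504.2 247. ] L 68.4 ang 11.7
slot inner [565.5  24.3] L 61.8 ang 13.2
slot outer [565.4  24.4] L 65.1 ang 13.1
tab x [ 483.4 -274.2] L 29.0 ang 22.2
tab y [ 483.2 -274.3] L 9.9 ang 112.1
handles [ 494.5 -269.9] L 48.2 ang 112.1
board [ 472.9 -278.3] L 50.7 ang 22.2
[[ 0.    -0.379  0.925]
 [ 0.001  0.925  0.379]
 [-1.     0.001  0.001]] [ 0.48470355 -0.27428526  0.40467497]
```

```bash
python3 -m pendant '[[0,-1,0,-20,0],[0,-1,0,-45,0],[0,-1,0,-70,0],[0,-1,0,-95,0],[0,-1,0,-115,0],[0,-1,0,-129,0],[0,-1,0,-129,0],[255,-1,0,-129,0],[255,-1,0,-129,0],[255,-1,0,-129,0]]' 30;  python3 -m pendant '[[255,0,0,0,0],[255,0,0,0,0],[255,0,0,0,0],[255,0,0,0,0],[255,0,0,0,0],[255,0,0,0,0],[255,0,0,0,0],[255,0,0,0,0],[255,0,0,0,0],[255,0,0,0,0]]'
python3 - <<'E'
from h import *
d=shot('wrist','w_grip')
E
```

```text
time: 5.3
eef_pos: [0.4835, -0.2758, 0.2768]
orientation: [-0.697, 1.569, -0.31]
contact_force: [0.3, -0.2, -1.4]
grip_width: 0.0439
time: 6.3
eef_pos: [0.4834, -0.2756, 0.2773]
orientation: [-0.301, 1.569, 0.086]
contact_force: [-1.6, 2.3, 8.9]
grip_width: 0.0307
```

View pics/w_grip.png

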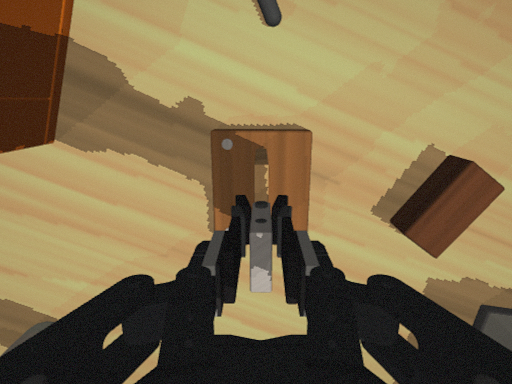

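The fingers stopped at 30.7 mm, so the handles are on their stop and the jaws are open. The clip is centred in the pads. Next: lift and carry.

```bash
python3 -m pendant '[[255,0,0,5,0],[255,0,0,15,0],[255,0,0,30,0],[255,0,0,50,0],[255,0,0,75,0],[255,0,0,100,0],[255,0,0,120,0],[255,0,20,125,0],[255,4,50,125,0],[255,8,85,125,0]]' && python3 -m pendant '[[255,2,40,0,-1],[255,4,80,0,-2],[255,6,120,0,-3],[255,8,160,0,-4],[255,10,200,0,-6],[255,12,240,0,-7],[255,14,280,0,-8],[255,15,320,0,-9],[255,16,360,0,-10],[255,17,395,0,-10.3]]' && python3 -m pendant '[[255,0,25,0,0],[255,0,40,0,0],[255,0,43,0,0],[255,0,43,0,0],[255,0,43,0,0],[255,0,43,0,0],[255,0,43,0,0],[255,0,43,0,0],[255,0,43,0,0],[255,0,43,0,0]]'
python3 - <<'E'
from h import *
s=4
a,_,_=load('w_grip'); d=shot('wrist','w_above')
from scipy.spatial.transform import Rotation as R
s=state();M=R.from_euler('xyz',s['orientation']).as_matrix();print(s['eef_pos'].round(4),np.degrees(np.arctan2(M[1,1],M[0,1])).round(2),M[:,0].round(4))
cv2.imwrite('pics/c5.png',cv2.resize(d['img'][80:320,130:390],None,fx=2.5,fy=2.5,interpolation=cv2.INTER_CUBIC))
E
```

```text
time: 7.35
eef_pos: [0.4908, -0.1913, 0.4019]
orientation: [-0.983, 1.569, -0.599]
contact_force: [0.9, 0.8, -1.1]
grip_width: 0.0304
time: 8.35
eef_pos: [0.5078, 0.2062, 0.4015]
orientation: [0.379, 1.57, 0.586]
contact_force: [1.0, -0.8, -1.6]
grip_width: 0.0299
time: 9.35
eef_pos: [0.5081, 0.2471, 0.4007]
orientation: [-0.437, 1.571, -0.23]
contact_force: [-0.8, 0.5, -0.1]
grip_width: 0.0301
[0.5081 0.2471 0.4007] 101.86 [-1.e-04 -0.e+00 -1.e+00]
```

View pics/c5.png

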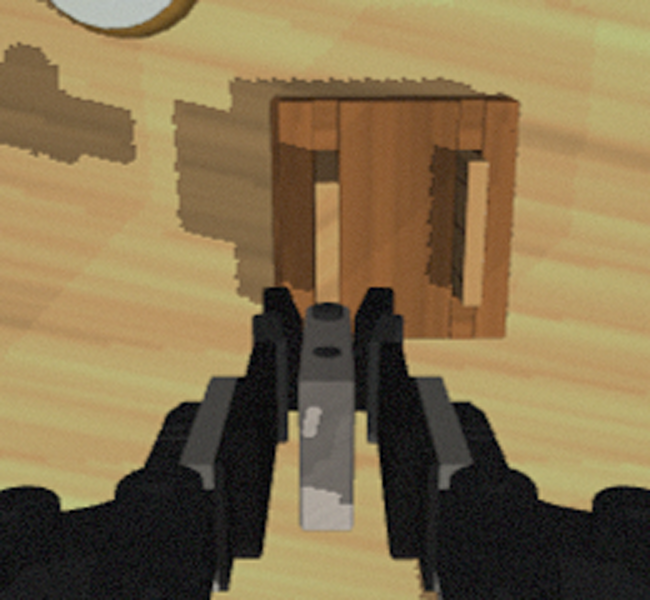

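The clip hangs in the pads exactly as it was gripped, with the tab at column 260.8. The lit top of the slip is on the same column. Next: lower it.

```bash
python3 -m pendant '[[255,0.5,0.8,-15,0],[255,0.5,0.8,-35,0],[255,0.5,0.8,-50,0],[255,0.5,0.8,-60,0],[255,0.5,0.8,-70,0],[255,0.5,0.8,-80,0],[255,0.5,0.8,-87,0],[255,0.5,0.8,-89,0],[255,0.5,0.8,-89,0],[255,0.5,0.8,-89,0]]'
python3 - <<'E'
from h import *
d=shot('side','s1');e=shot('scene','c1s');w=shot('wrist','w1')
b=np.hstack([cv2.resize(x,(380,480),interpolation=cv2.INTER_CUBIC) for x in(d['img'][90:190,200:279],w['img'][110:310,180:338])])
cv2.imwrite('pics/c6.png',b)
E
```

```text
time: 10.4
eef_pos: [0.5088, 0.2481, 0.312]
orientation: [0.283, 1.57, 0.49]
contact_force: [0.3, -0.4, -1.5]
grip_width: 0.0306
```

View pics/c6.png

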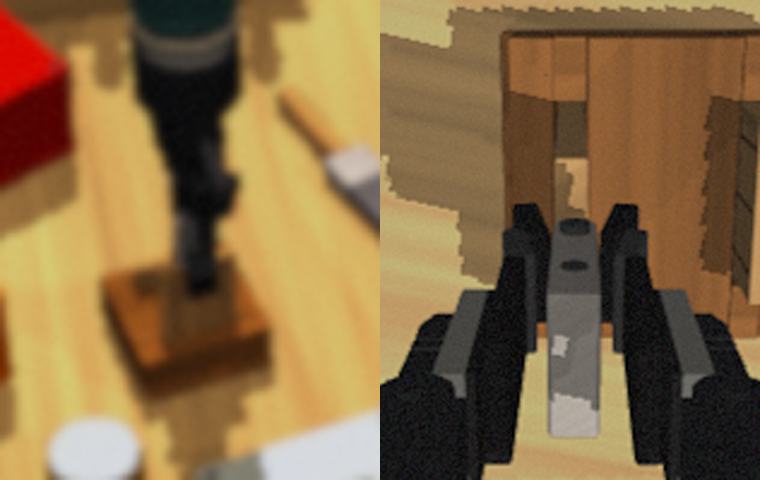

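The jaws straddle the slip, there's no contact force, and the tab is in line with the slip. Release and back off.

```bash
python3 -m pendant '[[200,0,0,0,0],[160,0,0,0,0],[100,0,0,0,0],[0,0,0,0,0],[0,0,0,0,0],[0,0,0,0,0],[0,0,0,10,0],[0,0,0,40,0],[0,0,0,80,0],[0,0,0,90,0]]'
python3 - <<'E'
from h import *
shot('wrist','w2'); d=shot('wrist','w2'); print(state()['joints'].round(2))
from scipy.spatial.transform import Rotation as R
s=state();M=R.from_euler('xyz',s['orientation']).as_matrix();print(s['eef_pos'].round(4),np.degrees(np.arctan2(M[1,1],M[0,1])).round(2))
o=cv2.resize(d['img'][100:250,190:340],None,fx=4,fy=4,interpolation=cv2.INTER_CUBIC); o=cv2.convertScaleAbs(o,alpha=1.4)
for k in range(0,150,10):
    cv2.putText(o,str(190+k),(k*4,10),0,.3,(255,0,0),1); cv2.putText(o,str(100+k),(0,k*4+4),0,.3,(255,0,0),1)
cv2.imwrite('pics/c7.png',o)
E
```

```text
time: 11.55
eef_pos: [0.5099, 0.2487, 0.4065]
orientation: [0.314, 1.562, 0.521]
contact_force: [0.5, 0.3, -0.0]
grip_width: 0.0852
[-0.48  0.39 -0.06  1.97  0.04  0.77  1.21]
[0.5092 0.2483 0.4044] 101.85
```

View pics/c7.png

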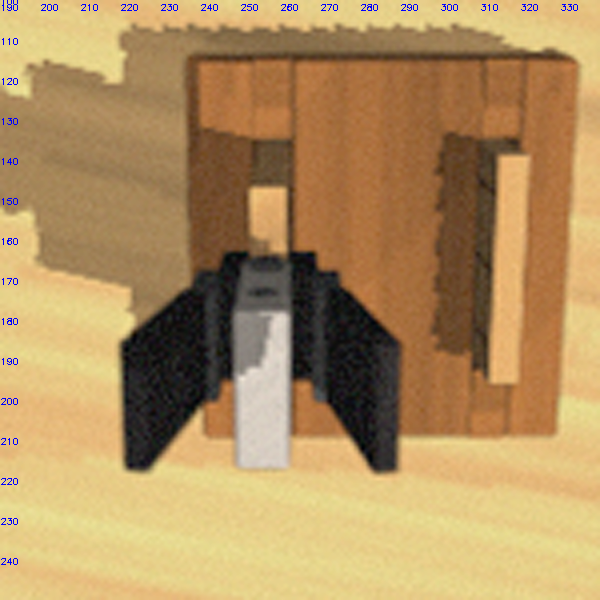

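```bash
python3 - <<'E'
from h import *
_,K,T=load('w2')
for n,p,z in(('tab',[(254,177),(255.3,216.5)],.158),('handles',[(221,217.5),(286.5,217.5)],.167),('slipfar',[(254.5,146.3)],.11)):
    P=onz(K,T,p,z)[:,:2]*1000;d=P[-1]-P[0];print(n,P.round(1).tolist(),P.mean(0).round(1),np.hypot(*d).round(1),np.degrees(np.arctan2(d[1],d[0])).round(1))
u=np.array([np.cos(np.radians(11.9)),np.sin(np.radians(11.9))]);print('expected slip far/near end',(np.array([508.7,247.9])+30*u),np.array([508.7,247.9])-30*u)
E
```

```text
tab [[494.4, 241.9], [523.5, 248.8]] [508.9 245.3] 29.9 13.3
handles [[525.8, 224.7], [516.3, 269.9]] [521.  247.3] 46.2 101.8
slipfar [[479.9, 238.6]] [479.9 238.6] 0.0 0.0
expected slip far/near end [538.05526955 254.08612556] [479.34473045 241.71387444]
```

The clip is on the slip, near its middle, and the slip leans about 2.6 mm in its groove. Next: turn 90° to grip the tab ends.

```bash
python3 -m pendant '[[0,0,-3,0,-8.5],[0,0,-3,0,-17],[0,0,-3,0,-25.5],[0,0,-3,0,-34],[0,0,-3,0,-42.5],[0,0,-3,0,-51],[0,0,-3,0,-59.5],[0,0,-3,0,-68],[0,0,-3,0,-76.5],[0,0,-3,0,-85]]' && python3 -m pendant '[[0,0,0,0,-4.5],[0,0,0,-10,-4.5],[0,0,0,-30,-4.5],[0,0,0,-55,-4.5],[0,0,0,-75,-4.5],[0,0,0,-90,-4.5],[0,0,0,-100,-4.5],[0,0,0,-103,-4.5],[0,0,0,-103,-4.5],[0,0,0,-103,-4.5]]'
python3 - <<'E'
from h import *
from scipy.spatial.transform import Rotation as R
d=shot('wrist','w3')
s=state();M=R.from_euler('xyz',s['orientation']).as_matrix();print(s['eef_pos'].round(4),np.degrees(np.arctan2(M[1,1],M[0,1])).round(2))
cv2.imwrite('pics/c8.png',d['img'])
E
```

```text
time: 12.65
eef_pos: [0.5079, 0.2447, 0.4002]
orientation: [-1.236, 1.568, -2.519]
contact_force: [0.8, 0.7, -0.5]
grip_width: 0.0855
time: 13.65
eef_pos: [0.5089, 0.245, 0.2991]
orientation: [1.808, 1.57, 0.454]
contact_force: [0.4, -0.5, 0.6]
grip_width: 0.0852
[0.5089 0.245  0.2993] 12.37
```

View pics/c8.png

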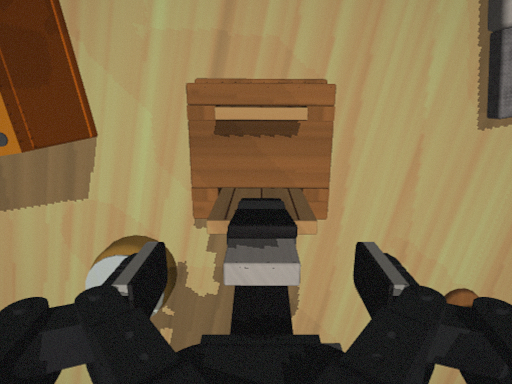

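The tab (columns 224-300) and the slip's top edge (208-316) are centred between the pads. Next: close on the tab ends, then lift slowly.

```bash
python3 -m pendant '[[255,0,0,0,0],[255,0,0,0,0],[255,0,0,0,0],[255,0,0,0,0],[255,0,0,0,0],[255,0,0,0,0],[255,0,0,0,0],[255,0,0,0,0],[255,0,0,0,0],[255,0,0,0,0]]' 70; python3 -m pendant '[[255,0,0,2,0],[255,0,0,5,0],[255,0,0,9,0],[255,0,0,13,0],[255,0,0,17,0],[255,0,0,21,0],[255,0,0,25,0],[255,0,0,29,0],[255,0,0,33,0],[255,0,0,37,0]]';  python3 -m pendant '[[255,0,0,6,0],[255,0,0,14,0],[255,0,0,22,0],[255,0,0,30,0],[255,0,0,38,0],[255,0,0,46,0],[255,0,0,54,0],[255,0,0,60,0],[255,0,0,63,0],[255,0,0,63,0]]'
python3 - <<'E'
from h import *
from scipy.spatial.transform import Rotation as R
s=state();M=R.from_euler('xyz',s['orientation']).as_matrix();print(s['eef_pos'].round(4),np.degrees(np.arctan2(M[1,1],M[0,1])).round(2),M.round(3))
a=shot('side','s4')['img'];b=shot('scene','c4')['img'];w=shot('wrist','w4')['img']
E
```

```text
time: 14.7
eef_pos: [0.5088, 0.245, 0.2989]
orientation: [1.795, 1.57, 0.44]
contact_force: [0.7, 0.2, 4.4]
grip_width: 0.0291
time: 15.7
eef_pos: [0.5086, 0.2449, 0.336]
orientation: [-0.861, 1.571, -2.216]
contact_force: [-0.5, 0.5, -2.1]
grip_width: 0.0291
time: 16.7
eef_pos: [0.5087, 0.245, 0.3992]
orientation: [1.933, 1.57, 0.578]
contact_force: [0.6, 0.5, -2.0]
grip_width: 0.0288
[0.5087 0.245  0.3992] 12.37 [[ 0.001  0.977  0.214]
 [ 0.     0.214 -0.977]
 [-1.     0.001 -0.   ]]
```

```bash
python3 -m pendant '[[255,3,-12,5,0],[255,8,-32,10,0.2],[255,14,-56,10,0.4],[255,21,-82,10,0.7],[255,28,-108,10,0.7],[255,35,-134,10,0.7],[255,42,-160,10,0.7],[255,48,-185,10,0.7],[255,53,-205,10,0.7],[255,57,-217,10,0.7]]'; python3 -m pendant '[[255,0,-3,0,0],[255,0,-4,0,0],[255,0,-4,0,0],[255,0,-4,0,0],[255,0,-4,0,0],[255,0,-4,0,0],[255,0,-4,0,0],[255,0,-4,0,0],[255,0,-4,0,0],[255,0,-4,0,0]]'
python3 - <<'E'
from h import *
from scipy.spatial.transform import Rotation as R
s=state();M=R.from_euler('xyz',s['orientation']).as_matrix();print(s['eef_pos'].round(4),np.degrees(np.arctan2(M[1,1],M[0,1])).round(2))
a=shot('side','s5')['img'];w=shot('wrist','w5')['img'];c=shot('scene','c5s')['img']
o=cv2.resize(w[130:300,190:340],None,fx=3.5,fy=3.5,interpolation=cv2.INTER_CUBIC)
for k in range(0,150,10):
    cv2.putText(o,str(190+k),(int(k*3.5),10),0,.3,(255,0,0),1)
for k in range(0,170,10): cv2.putText(o,str(130+k),(0,int(k*3.5)+4),0,.3,(255,0,0),1)
q=cv2.resize(a[130:230,237:307],(270,298*270//210),interpolation=cv2.INTER_CUBIC); q2=cv2.resize(c[140:240,222:292],(270,212),interpolation=cv2.INTER_CUBIC)
r=np.zeros((o.shape[0],270,3),np.uint8); r[:q.shape[0]]=q; n=min(212,r.shape[0]-q.shape[0]); r[q.shape[0]:q.shape[0]+n]=q2[:n]
cv2.imwrite('pics/c9.png',np.hstack([o,r]))
E
```

```text
time: 17.85
eef_pos: [0.5656, 0.0247, 0.4089]
orientation: [-0.218, 1.569, -1.564]
contact_force: [-0.5, -0.3, -0.9]
grip_width: 0.0292
time: 18.85
eef_pos: [0.5656, 0.0239, 0.4087]
orientation: [-0.395, 1.571, -1.738]
contact_force: [-0.3, 0.5, -1.1]
grip_width: 0.029
[0.5656 0.0239 0.4087] 13.06
```

View pics/c9.png

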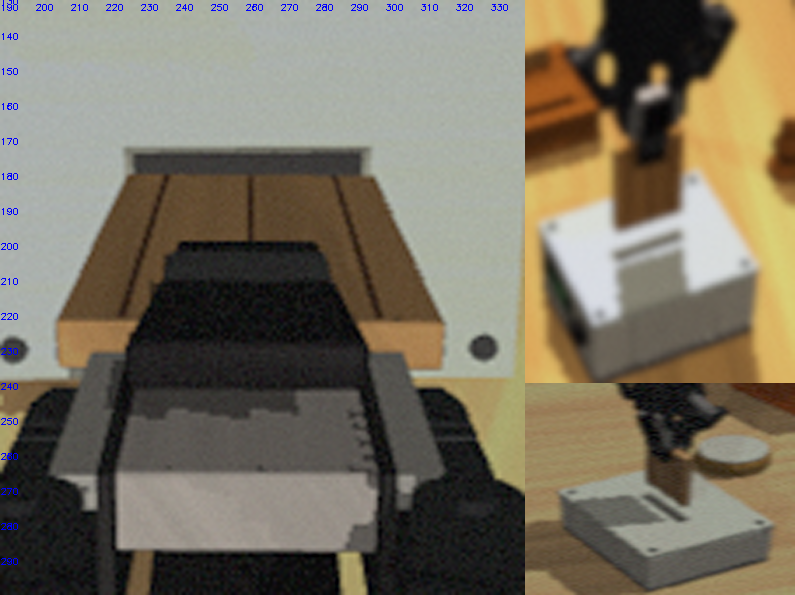

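```bash
python3 - <<'E'
from h import *
_,K,T=load('w5'); a=np.radians(13.1); u=np.array([np.cos(a),np.sin(a)]);v=np.array([-u[1],u[0]])
c=np.array([565.4,24.4])
def rel(n,p,z):
    P=onz(K,T,p,z)[:,:2]*1000; d=P[-1]-P[0]; print(n,'along',((P.mean(0)-c)@u).round(1),'across',((P.mean(0)-c)@v).round(1),'L',np.hypot(*d).round(1),'ang',np.degrees(np.arctan2(*(d*np.sign(d[0]))[::-1])).round(2))
rel('foot +y face edge',[(226.3,180),(297.7,180)],.1194)
rel('top +y edge',[(206.3,221.7),(316.6,221.7)],.2194)
rel('top -y/near edge',[(206.7,235.1),(316.3,235.1)],.2194)
rel('slot -y outer edge',[(225.4,172.3),(296.3,172.3)],.09)
rel('slot -y inner edge',[(228.5,174),(293.8,174)],.088)
E
```

```text
foot +y face edge along 1.2 across 5.4 L 60.3 ang 13.03
top +y edge along 0.3 across 6.9 L 59.4 ang 13.03
top -y/near edge along 0.3 across -0.9 L 59.7 ang 13.03
slot -y outer edge along 0.3 across 5.6 L 66.3 ang 13.03
slot -y inner edge along 0.6 across 3.5 L 61.5 ang 13.03
```

The slip hangs upright (about 0.016 rad). In this one view its foot sits about 2.9 mm too far +y of the slot and 0.7 mm along it. Next: shift, go down to just above the lid, and check by pixel profile.

```bash
python3 -m pendant '[[255,0,-1,-3,0],[255,0,-2,-7,0],[255,0,-3,-11,0],[255,0,-3,-15,0],[255,0,-3,-19,0],[255,0,-3,-22,0],[255,0,-3,-22,0],[255,0,-3,-22,0],[255,0,-3,-22,0],[255,0,-3,-22,0]]'
python3 - <<'E'
from h import *
d=shot('wrist','w6');im=d['img'].astype(int);print(state()['eef_pos'].round(4))
for c in(240,255,285): print(c,[(r,*im[r,c-1:c+2].mean(0).round().astype(int).tolist()) for r in range(166,192)])
for r in (175,177,186): print('row',r,[(c,*im[r,c].tolist()) for c in list(range(220,236))+list(range(286,302))])
E
```

```text
time: 20.0
eef_pos: [0.5657, 0.021, 0.3869]
orientation: [1.435, 1.57, 0.092]
contact_force: [-0.9, -0.4, -0.6]
grip_width: 0.0287
[0.5657 0.021  0.3869]
240 [(166, 161, 175, 168), (167, 159, 173, 168), (168, 159, 174, 167), (169, 159, 173, 167), (170, 160, 174, 168), (171, 159, 175, 169), (172, 159, 176, 169), (173, 149, 165, 161), (174, 106, 118, 116), (175, 87, 97, 97), (176, 54, 55, 57), (177, 56, 58, 61), (178, 53, 55, 56), (179, 55, 62, 72), (180, 43, 72, 95), (181, 45, 72, 96), (182, 47, 72, 95), (183, 49, 72, 95), (184, 46, 73, 95), (185, 46, 72, 95), (186, 45, 72, 94), (187, 48, 74, 97), (188, 43, 71, 92), (189, 47, 74, 96), (190, 51, 76, 97), (191, 49, 74, 98)]
255 [(166, 157, 173, 167), (167, 156, 172, 168), (168, 160, 175, 169), (169, 160, 174, 168), (170, 159, 173, 169), (171, 160, 175, 169), (172, 158, 176, 169), (173, 148, 165, 161), (174, 107, 119, 117), (175, 88, 98, 98), (176, 51, 52, 55), (177, 57, 58, 59), (178, 55, 56, 57), (179, 53, 60, 65), (180, 51, 74, 92), (181, 46, 73, 97), (182, 46, 74, 95), (183, 48, 75, 95), (184, 48, 75, 97), (185, 51, 76, 97), (186, 49
[... 1869 characters left out ...]
99, 144, 153, 150), (300, 166, 175, 168), (301, 167, 175, 169)]
row 186 [(220, 168, 174, 166), (221, 171, 174, 168), (222, 156, 161, 157), (223, 101, 112, 119), (224, 47, 71, 96), (225, 44, 71, 90), (226, 44, 68, 91), (227, 43, 69, 88), (228, 46, 73, 94), (229, 50, 70, 92), (230, 50, 75, 95), (231, 44, 69, 91), (232, 45, 71, 95), (233, 50, 76, 95), (234, 42, 61, 81), (235, 19, 28, 47), (286, 42, 62, 82), (287, 28, 38, 55), (288, 37, 61, 81), (289, 46, 74, 95), (290, 43, 70, 94), (291, 48, 73, 94), (292, 46, 73, 94), (293, 46, 72, 94), (294, 49, 77, 97), (295, 48, 73, 95), (296, 49, 73, 94), (297, 42, 71, 94), (298, 40, 69, 92), (299, 81, 101, 113), (300, 141, 150, 151), (301, 171, 179, 173)]
```

```bash
python3 - <<'E'
from h import *
_,K,T=load('w6'); a=np.radians(13.1); u=np.array([np.cos(a),np.sin(a)]);v=np.array([-u[1],u[0]])
c=np.array([565.4,24.4])
for n,p,z in(('foot',[(226.4,179.4),(296.5,179.4)],.0976),('outer',[(222.4,173.5),(299.2,173.5)],.09),('inner',[(225.9,175.7),(296,175.7)],.088)):
    P=onz(K,T,p,z)[:,:2]*1000; print(n,((P.mean(0)-c)@u).round(2),((P.mean(0)-c)@v).round(2),np.hypot(*(P[1]-P[0])).round(1))
E
```

```text
foot 0.29 3.04 59.2
outer -0.24 6.44 66.4
inner -0.1 4.03 61.2
```

```bash
python3 -m pendant '[[255,-0.5,0.1,0,0],[255,-0.5,0.1,-2,0],[255,-0.5,0.1,-4,0],[255,-0.5,0.1,-6,0],[255,-0.5,0.1,-8,0],[255,-0.5,0.1,-10,0],[255,-0.5,0.1,-12,0],[255,-0.5,0.1,-14,0],[255,-0.5,0.1,-16,0],[255,-0.5,0.1,-18,0]]'; python3 -c "
from h import *;s=state();print(s['contact_force'],s['wrist_torque'])
d=shot('wrist','w7');im=d['img'].astype(int)
for c in(245,280): print(c,[(r,*im[r,c-1:c+2].mean(0).round().astype(int).tolist()) for r in range(174,188)])"
```

```text
time: 21.05
eef_pos: [0.5651, 0.0211, 0.3685]
orientation: [-0.431, 1.571, -1.774]
contact_force: [-0.4, -0.2, -1.8]
grip_width: 0.0287
[-0.37327364 -0.19012808 -1.78513992] [-0.02693338 -0.02204591 -0.05205271]
245 [(174, 158, 171, 166), (175, 159, 172, 166), (176, 156, 171, 166), (177, 156, 173, 168), (178, 149, 164, 160), (179, 114, 127, 124), (180, 80, 87, 87), (181, 42, 59, 74), (182, 48, 76, 98), (183, 50, 76, 98), (184, 48, 74, 95), (185, 50, 75, 98), (186, 48, 75, 98), (187, 48, 75, 97)]
280 [(174, 158, 174, 167), (175, 156, 171, 165), (176, 156, 172, 165), (177, 153, 172, 167), (178, 143, 159, 157), (179, 104, 115, 114), (180, 82, 91, 91), (181, 33, 52, 69), (182, 45, 73, 95), (183, 49, 74, 96), (184, 49, 75, 97), (185, 46, 71, 94), (186, 46, 72, 94), (187, 52, 75, 98)]
```

The slip entered the slot with no extra force. Continue to about 60 mm depth.

```bash
python3 -m pendant '[[255,0,-0.2,-3,0],[255,0,-0.3,-6,0],[255,0,-0.3,-9,0],[255,0,-0.3,-12,0],[255,0,-0.4,-15,0],[255,0,-0.4,-18,0],[255,0,-0.5,-21,0],[255,0,-0.5,-24,0],[255,0,-0.5,-27,0],[255,0,-0.6,-30,0]]'; python3 -m pendant '[[255,0,0,-3,0],[255,0,0,-6,0],[255,0,0,-9,0],[255,0,0,-12,0],[255,0,0,-15,0],[255,0,0,-18,0],[255,0,0,-20,0],[255,0,0,-20,0],[255,0,0,-20,0],[255,0,0,-20,0]]'
python3 - <<'E'
from h import *
s=state();print(s['contact_force'],s['wrist_torque'],abs(s['joint_vel']).max())
w=shot('wrist','w8')['img'];a=shot('side','s8')['img'];c=shot('scene','c8s')['img']
o=cv2.resize(w[130:300,190:340],None,fx=3.5,fy=3.5,interpolation=cv2.INTER_CUBIC)
q=[cv2.resize(x,(270,297),interpolation=cv2.INTER_CUBIC) for x in(a[140:230,230:312],c[140:240,212:303])]
cv2.imwrite('pics/c10.png',np.hstack([o[:594],np.vstack(q)]))
E
```

```text
time: 22.1
eef_pos: [0.5651, 0.0205, 0.3385]
orientation: [1.447, 1.571, 0.104]
contact_force: [-0.1, -0.2, -0.8]
grip_width: 0.0293
time: 23.1
eef_pos: [0.5652, 0.0204, 0.3188]
orientation: [1.384, 1.571, 0.041]
contact_force: [-0.2, -1.2, -1.1]
grip_width: 0.0288
[-0.20977335 -1.15406923 -1.10791671] [-0.02603834  0.04500495  0.02791582] 0.001747144084513786
```

View pics/c10.png

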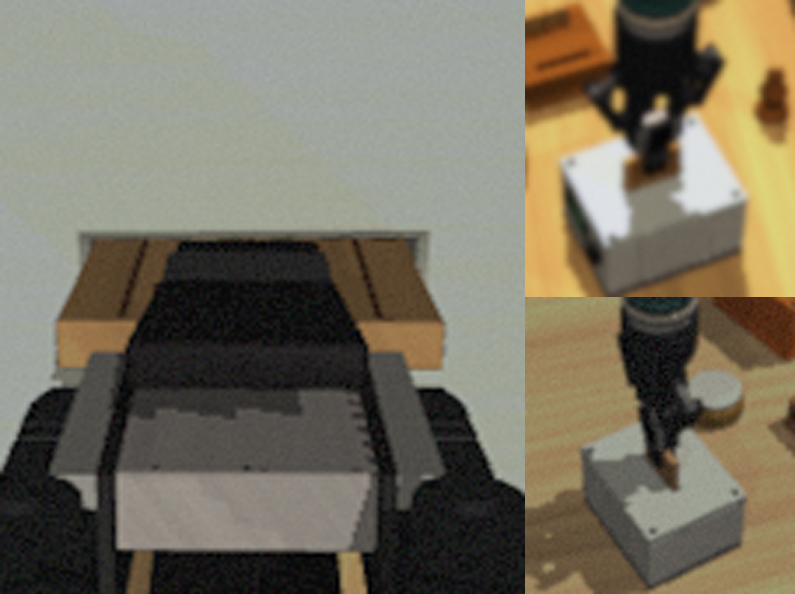

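The slip is inside the slot and the tab, clip and slip top edge sit at the same pixels as before insertion, so nothing slipped. The foot is about 60 mm below the mouth, forces are near zero and the arm is still. I'm handing in.

```bash
python3 -c "
from rig import *;print(close_job(),state()['time'])"
```

```text
the job is handed in; nothing more can be done
the job is handed in; nothing more can be done
```

The tall slip is hanging in the white tester's slot, held only by the clip, and the job is handed in. I squeezed the clip off its rest and set it on the middle of the slip's top edge. I then regripped the clip by its tab ends with 70 N, lifted the slip out and lowered it through the lid.

**Last checks**
- **Depth:** the foot is about 60 mm below the slot mouth, and the clip pads are about 16 mm above the lid. Both are worked out from the arm's height, not seen directly.
- **Forces and motion:** the outside force on the tool was under 2 N and the arm was still. The finger opening held at 28.8 mm.
- **Hold:** the slip's top edge was at the same wrist-camera pixels as before insertion, so it had not slipped in the clip.
- **Tilt:** about 0.016 rad, measured just before insertion.

**What disagreed**
- The first overhead measurement of the slot was about 1 mm off from the later one across the slot. I aligned the slip using the later view, where slip and slot appear together.
- After the clip was released, the slip leaned 2–3 mm in its groove. I aimed the tab grip to allow for that.

There was no verdict on hand-in. My attempt to read the clock then returned only the same closing message, so the last time I saw was 23.1 s.

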